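# Free the V-block from the ratchet clamp and put it back beside its mate

### The arm

A 6-joint arm with a two-finger parallel gripper is mounted at the origin on a cart in front of the work surface, level with it; the furniture and walls round the work are solid. World frame = base frame: x ahead of the robot, y to its left, z up, the work surface at z = 0. Lengths are in m, angles in rad, forces in N, time in s.
With the tool pointing down it reaches from about 0.225 to 0.875 m from the base axis. Payload 3.4 kg.
Tool frame: the origin (TCP) lies at the very end of the fingers, on their centre line; the grasp point (between the pads) lies 19 mm behind it (manip.grasp_offset is the distance from the TCP to the grasp point, in m); x points along the fingers, y is the direction in which the jaws open and shut, and the axes are right-handed (so a half turn about x gives the same grasp; the last joint's range is limited). The gripper opens to 85 mm and grips with 20 to 120 N. Pads are 22 mm wide; open, the fingers measure 114 mm over their backs; the gripper's body (76 mm by 85 mm) begins 54 mm behind the grasp point. The pads swing forward as they close: fully open they stand 13 mm farther back than shut.
Start: joints at [1.209, 0.276, 1.505, -0, 1.361, -0.121], TCP at [0.137, 0.558, 0.231] pointing down, gripper open.
Joint ranges: [-2.89, 2.89], [-0.75, 2.08], [0.22, 2.7], [-1.18, 4.32], [0.11, 2.71], [-2.7, 2.7]. Speed limits (rad/s): [2.57, 2.57, 3.14, 3.14, 3.14, 3.14].

### API

Orientations are given as a unit quaternion [w, x, y, z].
In Python, from rig import manip gives the robot as it stands.
- The arm moves only by the tool step_arm, never from a script. Its argument "increments" is a list of rows, each an object with "grip": the opening, from 0 (shut) to 1 (fully open); "delta_pos": the shift along the world's x, y, z in m, a list of three; "twist": the turn about the world's z in degrees. A call has 1 to 10 rows; each row shifts and turns the commanded pose from where the row before left it; what a row does not reach is not made up. A row lasts 1/12 s, in which the tool goes at most 41.7 mm and 7.16 degrees, less where a joint would pass 70% of its speed; a pose out of reach is approached as far as the arm can. A call with a gripper value outside its range is refused whole. The fingers move at their own pace and stop on an object; "force" is the grip in N (left out, the last holds). Time passes only in rows, so rows that do not move let the fingers close. It gives the time, the measured TCP pose, the force and the opening at its end, in the units of the state.
- manip.get_state(): the state, without advancing time (a new reading comes with each control period).
- manip.get_image(name): name is "scene" or "top" or "wrist"; returns a dict with "img" (400x640x3 uint8, red, green, blue), "fx", "fy", "cx", "cy" (pixels), "D" ([k1, k2, p1, p2, k3] as OpenCV has them; the pictures are not rectified), "rvec" (rotation vector, rad) and "tvec" (3), from world to camera coordinates, as OpenCV has them; the wrist camera has in their place "mount" (4x4, takes a point from camera to tool coordinates, whose origin is the TCP and whose axes are the tool frame's). Camera axes: x right, y down, z forward; pixel columns grow to the right and rows downward; lengths in m; the calibration is good to about 2 mm. A picture is of the moment at which its call begins: read the wrist's pose just before it. There is no depth.
- manip.sign_off(): hands the job in, once; it reports no verdict.
The state is a dict: "clock": time; "qpos": joint angles; "qd": joint speeds; "effort": joint torques, N m; "position": TCP position; "ee_rot": TCP orientation; "contact_force": force on the tool from outside, world axes, zero at the start; "moment": the same for the moment, N m; "width": finger opening in m.
Only numpy, scipy, OpenCV 4.12 (cv2) and the standard library are available. Lean on these libraries where they do the work, as an engineer would, in place of code of your own. Each camera call takes 0.05 s, during which the arm holds its last target. There are 200 camera calls.

### The job

Lift the ratchet pawl of the bar clamp by its knob, keep it lifted while you slide the jaw right back to its stop, then take the clamped V-block out and put it away in the free slot of the wooden stand beside its mate, lying flat on the slot floor with its groove along the slot. The slot walls leave room for fingers only at the block's ends, so first set the block down on the open bench, let go, and take it again by its two end faces; lower it to the slot floor in the grip before you let go, do not drop it in, leave its mate undisturbed and leave the clamp open.

Things in the scene. Friction and masses are not known exactly. Their poses are not given: they have to be found in the camera images.
- clamp: Steel bar clamp fixed to the bench; base plate 12 mm thick, 84 mm wide, from x = -45 to +177 mm. Origin on the bench under the clamped V-block's centre; x = direction in which the jaw opens, z up. Fixed jaw: face at x = -23 mm, 52 mm wide, top 42 mm over the bench. Rack teeth (19 mm high) from x = 85 to 155 mm and rails (20 mm high) at y = +-31 mm, x = 62 to 174 mm.
- jaw (a joint): Sliding jaw travel in m along clamp +x: 0 = clamped (face at x = +23 mm), 0.030 = fully open at its stop. 52 mm wide; its lip (top 50 mm over the bench) overhangs the block's top by 8 mm at 0, so the block comes out only when it is back. Low cheeks behind it, to x = 80 mm, 34 mm high. About 4 N friction, stays where left; moves back only 1 mm while the pawl is down.
- pawl (a joint): Pawl angle in rad: 0 = down in the rack, grows as the knob is lifted, stop at 0.40; clear of the teeth above about 0.14. A spring holds it down (3 to 5 N at the knob) and it falls back when released. Turns about the clamp's y direction at point pawl_pivot and travels with the jaw.
- pawl_knob (a point): Middle of the pawl's upright black knob, 18 mm diameter, 32 mm tall (16 mm above and below this point; 51 mm over the bench when down). On the end of the pawl arm (14 mm wide, along clamp x), 62 mm in clamp +x and 31 mm above the pivot: lifted, it swings on an arc up and slightly toward the jaw. Axes are the pawl's, parallel to the clamp's when down.
- pawl_pivot (a point): Pivot pin of the pawl in the sliding jaw's cheeks, 20 mm above the bench; its axes are parallel to the clamp's, it moves with the jaw.
- v_block: The clamped steel V-block, 45 (x) x 40 (y) x 30 (z) mm, about 0.3 kg, V groove in its top along its own x; origin at the centre of its underside. The end faces (at x = +-22.5 mm) are the ones between the jaws at the start; the side faces (y = +-20 mm) are free. The bench round x = 0.41, y = 0.10 m is always clear for setting it down.
- mate: A like V-block already standing in the other slot of the stand (same size and axes); must stay where it is.
- stand: Wooden V-block stand (fixed), 62 (x) x 113 (y) x 53 (z) mm: two slots side by side along its x, each 45 mm wide, open at the top and at both ends, floor 10 mm over the bench; walls 8 mm thick with rounded tops 53 mm over the bench. Origin: centre of its underside.
- free_slot (a point): Centre of the floor of the free slot: 26.5 mm in the stand's +y from its origin, 10 mm above the bench; x along the slot, z up.

How it is judged:
On the way, in this order (a step that is already met when the one before it is completed fails the run):
1. the pawl is lifted clear of the rack (value of joint pawl above 0.14 rad), for 0.05 s.
2. the jaw is slid right back (at least 25 of its 30 mm) (value of joint jaw above 0.025 m), for 0.2 s.
3. the V-block stands on the open bench, let go (height (world z) of v_block between -0.004 and 0.004 m and angle between v_block's own z axis and vertical below 0.1 rad and contact force between the fingers and v_block below 0.1 N and linear speed of v_block below 0.02 m/s), for 0.1 s.
4. the V-block is lowered to the slot floor while still in the grip (x of v_block in the frame of free_slot between -0.01 and 0.01 m and y of v_block in the frame of free_slot between -0.004 and 0.004 m and z of v_block in the frame of free_slot below 0.006 m and contact force between the fingers and v_block above 0.5 N), for 0.1 s.
At the end, for the whole second after the job is handed in: The V-block stands at rest on the floor of the free slot (within 3 mm in height, upright within 0.08 rad, groove along the slot within 0.12 rad, centre within 10 mm of the slot's centre along it and 4 mm across it) and the clamp jaw is open by at least 25 of its 30 mm (x of v_block in the frame of free_slot between -0.01 and 0.01 m and y of v_block in the frame of free_slot between -0.004 and 0.004 m and z of v_block in the frame of free_slot between -0.003 and 0.003 m and angle between v_block's own z axis and vertical below 0.08 rad and angle between the x axis of v_block and the x axis of free_slot, either way round below 0.12 rad and linear speed of v_block below 0.01 m/s and value of joint jaw above 0.025 m); the robot touches nothing.
It fails at once if the mate V-block is disturbed (moved more than 12 mm) (distance of mate from where it was at the start of the episode above 0.012 m).
It also fails if it takes over 59 s, if anything falls off the work surface, if the arm or the gripper's body presses on something with over 40 N, if the wrist force passes 120 N, or if a joint passes its speed limit or range.

## Working session

There is one attempt and no reset: what is moved stays moved. The work goes in short steps, Python scripts to look and compute and a tool call to move; the robot and the scene stay as the last step left them, time stands still between calls to the robot, and variables do not carry over. Pictures are saved under pics/ and viewed, about 8 in all and at most 12, crops included, and the job is handed in when it is done.

Besides the shell and the picture viewer there is one more tool, called after "Emit:" as a command line: name --argument value ..., lists and objects as JSON in quotes. step_arm: Moves the arm, as the interface text tells. Its arguments: {"type":"object","properties":{"increments":{"type":"array"},"force":{"type":"number"}},"required":["increments"]}

```bash
mkdir -p pics; ls
python3 - <<'E'
from rig import manip
import cv2
for n in ("scene","top"):
    d=manip.get_image(n); cv2.imwrite(f"pics/{n}0.png",d["img"][:,:,::-1])
    print(n,{k:(v if k!="img" else v.shape) for k,v in d.items()})
s=manip.get_state(); print(s, manip.grasp_offset)
E
```

```text
pics
scene {'img': (400, 640, 3), 'fx': 492.7976514232282, 'fy': 492.7976514232282, 'cx': 318.06656640744933, 'cy': 202.91442684426727, 'D': array([-0.06230355,  0.        ,  0.        ,  0.        ,  0.        ]), 'rvec': array([ 2.35553874, -1.18405298,  0.32220699]), 'tvec': array([-0.38385271,  0.38796503,  1.14804298])}
top {'img': (400, 640, 3), 'fx': 453.9278800207244, 'fy': 453.9278800207244, 'cx': 323.15012471230966, 'cy': 200.08153239151517, 'D': array([-0.01132204,  0.        ,  0.        ,  0.        ,  0.        ]), 'rvec': array([ 2.19105189, -2.15106654,  0.1024567 ]), 'tvec': array([-0.06181128,  0.53978161,  1.09397667])}
{'clock': 0.1, 'qpos': array([ 1.20900167e+00,  2.76517204e-01,  1.50601116e+00, -3.18262950e-05,
        1.36070023e+00, -1.21003237e-01]), 'qd': array([-0.00011209, -0.00097173, -0.00208482,  0.0006839 ,  0.00192546,
       -0.00018842]), 'effort': array([ 7.82596471e-04, -4.17700839e+01, -2.46402133e+01, -3.51181061e-04,
        6.02893488e-03,  1.05013163e-05]), 'position': array([0.13696962, 0.55795864, 0.23053267]), 'ee_rot': array([ 0.70186063,  0.08436049,  0.7021158 , -0.08548899]), 'contact_force': array([ 0.66827059,  0.25895848, -0.28676503]), 'moment': array([-0.00577689, -0.01171782,  0.03872819]), 'width': 0.08566826434174252} 0.0187
```

View pics/top0.png

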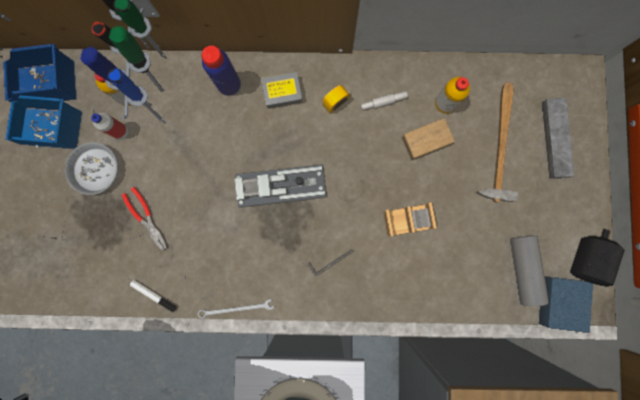

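View pics/scene0.png

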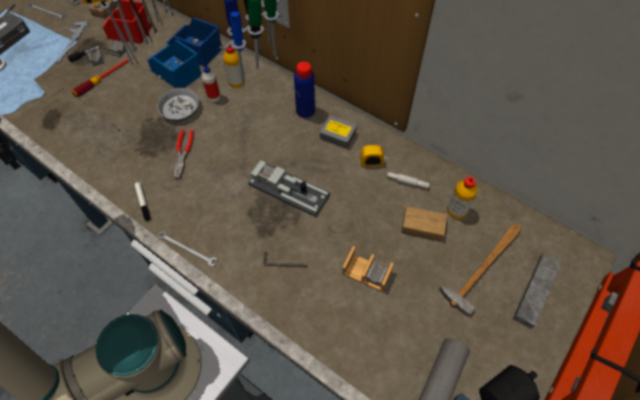

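Run:
```python
import cv2,numpy as np
t=cv2.imread("pics/top0.png");s=cv2.imread("pics/scene0.png")
def c(i,u,v,w,h,k):return cv2.resize(i[v:v+h,u:u+w],None,fx=k,fy=k,interpolation=cv2.INTER_CUBIC)
o=np.zeros((600,800,3),np.uint8)
for im,x,y in((c(t,230,160,100,50,5),0,0),(c(t,380,197,60,45,5),500,0),(c(s,240,155,95,62,5),0,260),(c(s,335,240,64,56,5),480,260)):
    o[y:y+im.shape[0],x:x+im.shape[1]]=im[:,:800-x]
cv2.imwrite("pics/c1.png",o)
```

```text
(no output)
```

View pics/c1.png

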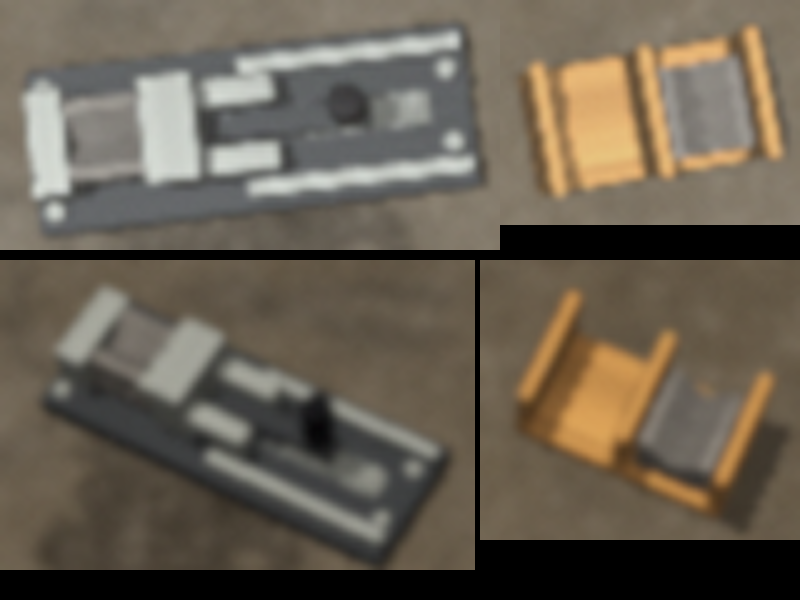

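```bash
cat > h.py <<'E'
import numpy as np,cv2
from scipy.optimize import least_squares
from scipy.spatial.transform import Rotation as R
def K(d): return np.array([[d["fx"],0,d["cx"]],[0,d["fy"],d["cy"]],[0,0,1.]])
def rt(d,st=None):
    if "rvec" in d: return np.array(d["rvec"],float),np.array(d["tvec"],float)
    M=np.eye(4);M[:3,:3]=R.from_quat(np.roll(st["ee_rot"],-1)).as_matrix();M[:3,3]=st["position"]
    W=np.linalg.inv(M@d["mount"]);return cv2.Rodrigues(W[:3,:3])[0].ravel(),W[:3,3].copy()
def proj(d,P,st=None): 
    r,t=rt(d,st);return cv2.projectPoints(np.array(P,float),r,t,K(d),np.array(d["D"]))[0].reshape(-1,2)
def place(p,P):
    P=np.array(P,float);c,s=np.cos(p[2]),np.sin(p[2])
    return np.c_[p[0]+c*P[:,0]-s*P[:,1],p[1]+s*P[:,0]+c*P[:,1],P[:,2]]
def fit(d,P,uv,p0,st=None):
    r=least_squares(lambda p:(proj(d,place(p,P),st)-uv).ravel(),p0,x_scale=[.01,.01,.1])
    return r.x,np.abs(r.fun).max(),np.sqrt(np.mean(r.fun**2))
E
python3 - <<'E'
from h import *
from rig import manip
d=manip.get_image("top");s=manip.get_image("scene")
def m(q,o,u,v): return (np.array(q,float)-o+.5)/5-.5+[u,v]
C=[[-.045,.042,.012],[.177,.042,.012],[.177,-.042,.012],[-.045,-.042,.012]]
uv=m([[25,75],[465,20],[485,183],[45,237]],[0,0],230,160)
pc=fit(d,C,uv,[.5,.1,-1.5]);print("clamp",pc)
S=[[.031,.0565,.051],[.031,-.0565,.051],[-.031,-.0565,.051],[-.031,.0565,.051]]
uv=m([[528,65],[760,28],[783,158],[552,195]],[500,0],380,197)
ps=fit(d,S,uv,[.4,-.2,.0]);print("stand",ps)
for p,P in((pc[0],C+[[.124,0,.067]]),(ps[0],S)): print(((proj(s,place(p,P))-[240 if p is pc[0] else 335,155 if p is pc[0] else 240]+.5)*5-.5+[0 if p is pc[0] else 480,260]).round())
print(((proj(d,place(pc[0],[[.124,0,.067],[0,0,.03],[.023,.026,.05]]))-[230,160]+.5)*5-.5).round())
E
```

```text
clamp (array([ 0.56804782,  0.12076071, -1.42742385]), np.float64(0.3586676587269437), np.float64(0.21968882375158333))
stand (array([ 0.49694378, -0.26326459,  0.17709377]), np.float64(0.3077739285886878), np.float64(0.21469475650348277))
[[118. 295.]
 [454. 447.]
 [382. 562.]
 [ 40. 401.]
 [332. 411.]]
[[569. 290.]
 [775. 380.]
 [727. 485.]
 [517. 390.]]
[[365.  99.]
 [119. 140.]
 [154.  77.]]
```

Run:
```python
from h import *
from rig import manip
s=manip.get_state();M=R.from_quat(np.roll(s["ee_rot"],-1)).as_matrix()
print(M.round(3),np.degrees(np.arctan2(M[1,1],M[0,1])))
print(manip.get_image("wrist")["mount"].round(4))
p=[0.568,0.1208,-1.4274]
print(place(p,[[.117,0,.03],[.06,0,.03]]))
```

```text
[[-0.     0.238  0.971]
 [-0.001  0.971 -0.238]
 [-1.    -0.001 -0.   ]] 76.20297754315314
[[-1.100e-03 -2.587e-01  9.660e-01 -1.441e-01]
 [ 1.000e+00 -3.000e-04  1.100e-03  6.000e-04]
 [ 0.000e+00  9.660e-01  2.587e-01 -6.520e-02]
 [ 0.000e+00  0.000e+00  0.000e+00  1.000e+00]]
[[0.58471993 0.00500085 0.03      ]
 [0.57657432 0.06141582 0.03      ]]
```

Emit:
step_arm --increments '[{"grip": 1, "delta_pos": [0.0215, -0.0255, -0.001], "twist": -3.4}, {"grip": 1, "delta_pos": [0.0215, -0.0255, -0.001], "twist": -3.4}, {"grip": 1, "delta_pos": [0.0215, -0.0255, -0.001], "twist": -3.4}, {"grip": 1, "delta_pos": [0.0215, -0.0255, -0.001], "twist": -3.4}, {"grip": 1, "delta_pos": [0.0215, -0.0255, -0.001], "twist": -3.4}, {"grip": 1, "delta_pos": [0.0215, -0.0255, -0.001], "twist": -3.4}, {"grip": 1, "delta_pos": [0.0215, -0.0255, -0.001], "twist": -3.4}, {"grip": 1, "delta_pos": [0.0215, -0.0255, -0.001], "twist": -3.4}, {"grip": 1, "delta_pos": [0.0215, -0.0255, -0.001], "twist": -3.4}, {"grip": 1, "delta_pos": [0.0215, -0.0255, -0.001], "twist": -3.4}]' --force 40

```text
clock: 1.08
position: [0.3528, 0.302, 0.2214]
ee_rot: [0.646, 0.287, 0.646, -0.287]
contact_force: [0.9, -0.3, 0.4]
width: 0.0857
```

Emit:
step_arm --increments '[{"grip": 1, "delta_pos": [0.0215, -0.0255, -0.001], "twist": -3.4}, {"grip": 1, "delta_pos": [0.0215, -0.0255, -0.001], "twist": -3.4}, {"grip": 1, "delta_pos": [0.0215, -0.0255, -0.001], "twist": -3.4}, {"grip": 1, "delta_pos": [0.0215, -0.0255, -0.001], "twist": -3.4}, {"grip": 1, "delta_pos": [0.0215, -0.0255, -0.001], "twist": -3.4}, {"grip": 1, "delta_pos": [0.0215, -0.0255, -0.001], "twist": -3.4}, {"grip": 1, "delta_pos": [0.0215, -0.0255, -0.001], "twist": -3.4}, {"grip": 1, "delta_pos": [0.0215, -0.0255, -0.001], "twist": -3.4}, {"grip": 1, "delta_pos": [0.0215, -0.0255, -0.001], "twist": -3.4}, {"grip": 1, "delta_pos": [0.0215, -0.0255, -0.001], "twist": -3.4}]'

```text
clock: 1.92
position: [0.5679, 0.0469, 0.2112]
ee_rot: [0.534, 0.464, 0.534, -0.464]
contact_force: [-0.4, -0.4, 0.3]
width: 0.0854
```

Emit:
step_arm --increments '[{"grip": 1, "delta_pos": [0, 0, 0], "twist": 0}, {"grip": 1, "delta_pos": [0, 0, 0], "twist": 0}, {"grip": 1, "delta_pos": [0, 0, 0], "twist": 0}]'

```text
clock: 2.17
position: [0.5665, 0.0486, 0.2109]
ee_rot: [0.534, 0.463, 0.535, -0.463]
contact_force: [0.3, -1.1, 0.3]
width: 0.0853
```

Run:
```python
from h import *
from rig import manip
s=manip.get_state();d=manip.get_image("wrist");np.save("pics/st1.npy",s,allow_pickle=True);np.save("pics/w1.npy",d,allow_pickle=True)
print(s["position"],s["qpos"],s["contact_force"],s["width"])
cv2.imwrite("pics/w1.png",d["img"][:,:,::-1])
p=[0.568,0.1208,-1.4274]
C=[[-.045,.042,.012],[.177,.042,.012],[.177,-.042,.012],[-.045,-.042,.012],[.117,0,.067]]
print(proj(d,place(p,C),s).round(1))
```

```text
[0.56651957 0.04864953 0.21090696] [-3.71124399e-02  2.79139687e-01  1.55189440e+00  6.70114334e-04
  1.31208287e+00 -1.80316935e-01] [ 0.34363129 -1.14477424  0.30057182] 0.08528083489291512
[[361.7  74.5]
 [354.6 259. ]
 [289.5 259. ]
 [285.4  74.5]
 [324.  230.9]]
```

View pics/w1.png

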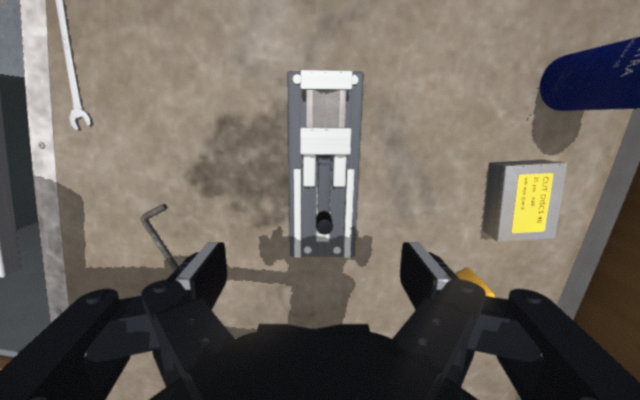

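Run:
```python
import cv2
w=cv2.imread("pics/w1.png")
a=w[60:270,270:380];cv2.imwrite("pics/c2.png",cv2.rotate(cv2.resize(a,None,fx=3.8,fy=3.8,interpolation=cv2.INTER_CUBIC),cv2.ROTATE_90_COUNTERCLOCKWISE))
```

```text
(no output)
```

View pics/c2.png

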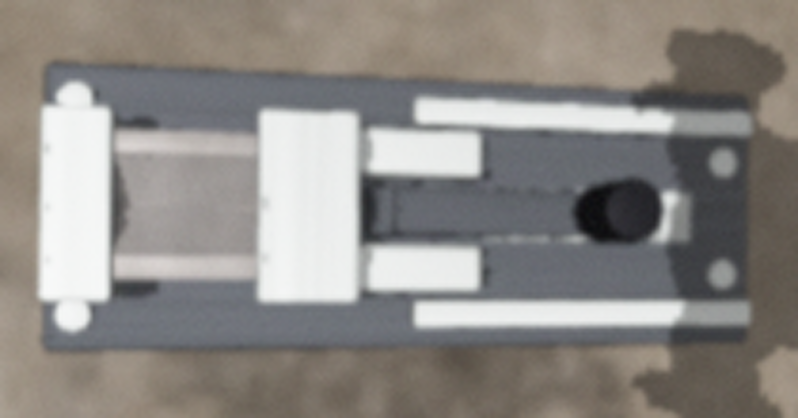

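Run:
```python
from h import *
s=np.load("pics/st1.npy",allow_pickle=True).item();d=np.load("pics/w1.npy",allow_pickle=True).item()
def m(q): q=np.array(q,float);return np.c_[270+(417.5-q[:,1])/3.8-.5,60+(q[:,0]+.5)/3.8-.5]
P=[[-.045,.042,.012],[.177,.042,.012],[.177,-.042,.012],[-.045,-.042,.012],[-.023,.026,.042],[-.023,-.026,.042],[.015,.026,.05],[.015,-.026,.05]]
q=m([[47,64],[747,97],[747,342],[44,348],[111,106],[111,301],[258,110],[258,301]])
p,a,b=fit(d,P,q,[.568,.12,-1.427],s);print(p,a,b);print((proj(d,place(p,P),s)-q).round(1))
k=m([[633,210]])
r=least_squares(lambda x:(proj(d,place(p,[[x[0],x[1],.067]]),s)-k).ravel(),[.117,0]);print("knob clamp",r.x,place(p,[[r.x[0],r.x[1],.051],[r.x[0],0,0.051]]))
r=least_squares(lambda x:(proj(d,place([.568,.1208,-1.4274],[[x[0],x[1],.067]]),s)-k).ravel(),[.117,0]);print(r.x)
print("dir",np.cos(p[2]),np.sin(p[2]),np.degrees(p[2])+90)
M=R.from_quat(np.roll(s["ee_rot"],-1)).as_matrix();print(np.degrees(np.arctan2(M[1,1],M[0,1])))
```

```text
[ 0.56865992  0.12449999 -1.43680054] 1.0157208887715115 0.4645297410158127
[[ 0.7 -0.5]
 [ 0.5  0.5]
 [-0.3 -0. ]
 [-1.  -0.6]
 [-0.1  0.6]
 [ 0.   0. ]
 [ 0.5  0.3]
 [-0.3 -0.2]]
knob clamp [ 1.15334371e-01 -8.01296147e-05] [[0.58398862 0.01018877 0.051     ]
 [0.58406803 0.01019948 0.051     ]]
[1.11760814e-01 1.75760942e-05]
dir 0.13359516270176156 -0.9910359895093063 7.677392801056541
8.195198180501452
```

Emit:
step_arm --increments '[{"grip": 0.6, "delta_pos": [0.0175, -0.039, -0.02], "twist": 0}, {"grip": 0.6, "delta_pos": [0, 0, -0.03], "twist": 0}, {"grip": 0.6, "delta_pos": [0, 0, -0.03], "twist": 0}, {"grip": 0.6, "delta_pos": [0, 0, -0.03], "twist": 0}, {"grip": 0.6, "delta_pos": [0, 0, -0.025], "twist": 0}, {"grip": 0.6, "delta_pos": [0, 0, -0.02], "twist": 0}, {"grip": 0.6, "delta_pos": [0, 0, -0.015], "twist": 0}, {"grip": 0.6, "delta_pos": [0, 0, -0.008], "twist": 0}, {"grip": 0.6, "delta_pos": [0, 0, 0], "twist": 0}]' --force 50

```text
clock: 2.97
position: [0.5807, 0.0153, 0.0342]
ee_rot: [0.534, 0.462, 0.536, -0.463]
contact_force: [-0.7, 0.3, 0.2]
width: 0.0513
```

Emit:
step_arm --increments '[{"grip": 0, "delta_pos": [0, 0, 0], "twist": 0}, {"grip": 0, "delta_pos": [0, 0, 0], "twist": 0}, {"grip": 0, "delta_pos": [0, 0, 0], "twist": 0}, {"grip": 0, "delta_pos": [0, 0, 0], "twist": 0}, {"grip": 0, "delta_pos": [0, 0, 0], "twist": 0}, {"grip": 0, "delta_pos": [0, 0, 0], "twist": 0}, {"grip": 0, "delta_pos": [0, 0, 0], "twist": 0}]'

```text
clock: 3.55
position: [0.5832, 0.0141, 0.0371]
ee_rot: [0.535, 0.464, 0.534, -0.463]
contact_force: [-2.0, 0.1, 6.4]
width: 0.0166
```

Run:
```python
from h import *
from rig import manip
s=manip.get_state();d=manip.get_image("wrist")
print(s["position"],s["contact_force"],s["moment"],s["width"])
cv2.imwrite("pics/w2.png",d["img"][:,:,::-1])
```

```text
[0.58320116 0.01407614 0.03711025] [-1.9573776   0.12581167  6.37423754] [0.13120647 0.28925795 0.01352669] 0.016566012748790177
```

View pics/w2.png

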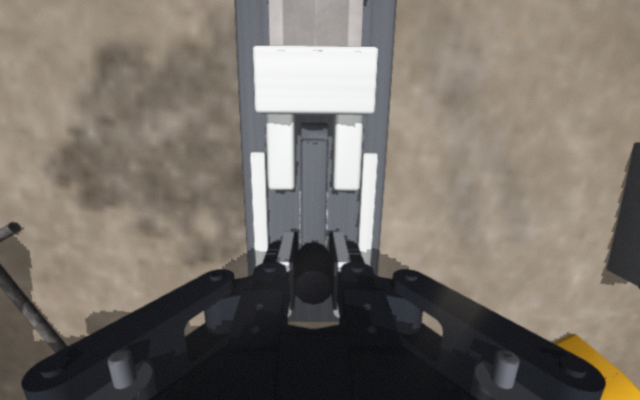

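Emit:
step_arm --increments '[{"grip": 0, "delta_pos": [-0.0002, 0.0014, 0.0025], "twist": 0}, {"grip": 0, "delta_pos": [-0.0002, 0.0014, 0.0025], "twist": 0}, {"grip": 0, "delta_pos": [-0.0002, 0.0015, 0.0025], "twist": 0}, {"grip": 0, "delta_pos": [-0.0002, 0.0016, 0.0025], "twist": 0}, {"grip": 0, "delta_pos": [-0.0002, 0.0017, 0.0025], "twist": 0}, {"grip": 0, "delta_pos": [-0.0003, 0.0019, 0.0025], "twist": 0}, {"grip": 0, "delta_pos": [0, 0, 0], "twist": 0}, {"grip": 0, "delta_pos": [0, 0, 0], "twist": 0}, {"grip": 0, "delta_pos": [0, 0, 0], "twist": 0}]' --force 60

```text
clock: 4.35
position: [0.5815, 0.0241, 0.0499]
ee_rot: [0.534, 0.463, 0.535, -0.463]
contact_force: [4.9, 0.2, -15.4]
width: 0.0159
```

Run:
```python
from h import *
from rig import manip
s=manip.get_state();d=manip.get_image("wrist");sc=manip.get_image("scene")
print(s["position"],s["contact_force"],s["moment"],s["width"])
o=np.zeros((600,640,3),np.uint8);o[:400]=d["img"][:,:,::-1];o[400:,:]=cv2.resize(sc["img"][150:220,230:340,::-1],(314,200)).repeat(1,0)[:, :1].copy() if 0 else 0
o[400:,:314]=cv2.resize(sc["img"][150:220,230:340,::-1],(314,200));cv2.imwrite("pics/w3.png",o)
```

```text
[0.58148161 0.02412877 0.04990279] [  4.94317749   0.20332697 -15.35772442] [-0.41053967 -0.76239233 -0.00188523] 0.015910463474340948
```

View pics/w3.png

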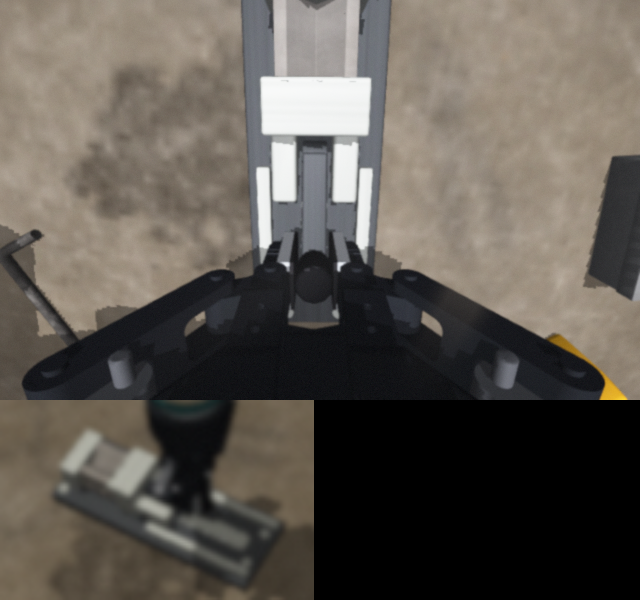

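Emit:
step_arm --increments '[{"grip": 0, "delta_pos": [0.0005, -0.0035, 0], "twist": 0}, {"grip": 0, "delta_pos": [0.0005, -0.0035, 0], "twist": 0}, {"grip": 0, "delta_pos": [0.0005, -0.0035, 0], "twist": 0}, {"grip": 0, "delta_pos": [0.0005, -0.0035, 0], "twist": 0}, {"grip": 0, "delta_pos": [0.0005, -0.0035, 0], "twist": 0}, {"grip": 0, "delta_pos": [0.0005, -0.0035, 0], "twist": 0}, {"grip": 0, "delta_pos": [0.0005, -0.0035, 0], "twist": 0}, {"grip": 0, "delta_pos": [0.0005, -0.0035, 0], "twist": 0}, {"grip": 0, "delta_pos": [0.0003, -0.002, 0], "twist": 0}, {"grip": 0, "delta_pos": [0, 0, 0], "twist": 0}]'

```text
clock: 5.28
position: [0.5854, -0.0047, 0.0495]
ee_rot: [0.533, 0.464, 0.535, -0.463]
contact_force: [4.9, 3.8, -16.2]
width: 0.0163
```

Emit:
step_arm --increments '[{"grip": 0, "delta_pos": [0, 0, 0], "twist": 0}, {"grip": 0, "delta_pos": [0, 0, 0], "twist": 0}, {"grip": 0, "delta_pos": [0, 0, 0], "twist": 0}]'

```text
clock: 5.53
position: [0.5853, -0.0047, 0.0495]
ee_rot: [0.533, 0.464, 0.535, -0.463]
contact_force: [5.8, 3.3, -16.5]
width: 0.016
```

Run:
```python
from h import *
from rig import manip
s=manip.get_state();d=manip.get_image("wrist")
np.save("pics/st4.npy",s,allow_pickle=True);np.save("pics/w4.npy",d,allow_pickle=True)
print(s["position"],s["contact_force"],s["moment"],s["width"])
cv2.imwrite("pics/w4.png",d["img"][:,:,::-1])
```

```text
[ 0.58533649 -0.00467103  0.04952572] [  5.75457613   3.31869851 -16.47916823] [ 0.22615786 -0.81773686  0.07381113] 0.015988170616304427
```

View pics/w4.png

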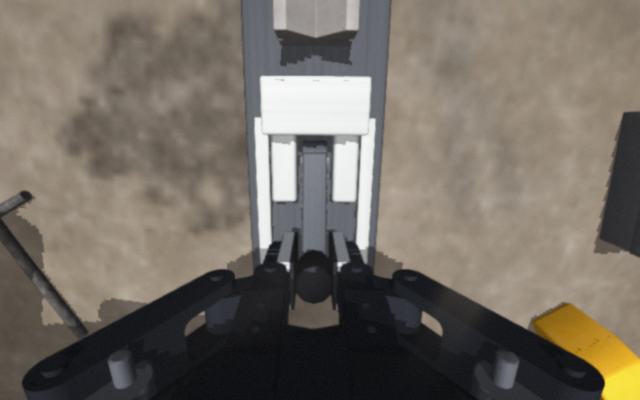

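Emit:
step_arm --increments '[{"grip": 0, "delta_pos": [0.0001, -0.001, 0], "twist": 0}, {"grip": 0, "delta_pos": [0.0001, -0.001, 0], "twist": 0}, {"grip": 0, "delta_pos": [0, 0, 0], "twist": 0}, {"grip": 0, "delta_pos": [0, 0, 0], "twist": 0}]'

```text
clock: 5.92
position: [0.5855, -0.0061, 0.0494]
ee_rot: [0.533, 0.464, 0.535, -0.462]
contact_force: [4.8, 5.1, -16.5]
width: 0.0159
```

Emit:
step_arm --increments '[{"grip": 0.7, "delta_pos": [0, 0, 0], "twist": 0}, {"grip": 0.7, "delta_pos": [0, 0, 0], "twist": 0}, {"grip": 0.7, "delta_pos": [0, 0, 0], "twist": 0}, {"grip": 0.7, "delta_pos": [0, 0, 0], "twist": 0}, {"grip": 0.7, "delta_pos": [0, 0, 0], "twist": 0}, {"grip": 0.8, "delta_pos": [0, 0, 0.03], "twist": 0}, {"grip": 0.8, "delta_pos": [0, 0, 0.03], "twist": 0}, {"grip": 0.8, "delta_pos": [0, 0.02, 0.03], "twist": 0}, {"grip": 0.8, "delta_pos": [0, 0.03, 0.02], "twist": 0}, {"grip": 0.8, "delta_pos": [0, 0, 0], "twist": 0}]'

```text
clock: 6.75
position: [0.5885, 0.0454, 0.1664]
ee_rot: [0.537, 0.466, 0.533, -0.459]
contact_force: [-0.2, 0.7, 0.2]
width: 0.0684
```

Run:
```python
from h import *
from rig import manip
s=manip.get_state();d=manip.get_image("wrist")
np.save("pics/st5.npy",s,allow_pickle=True);np.save("pics/w5.npy",d,allow_pickle=True)
print(s["position"],s["contact_force"],s["moment"],s["width"])
cv2.imwrite("pics/w5.png",d["img"][:,:,::-1])
```

```text
[0.58853647 0.0453815  0.16638737] [-0.16501422  0.71524732  0.20834706] [ 0.01430989 -0.04615938  0.01959911] 0.0683870606845093
```

View pics/w5.png

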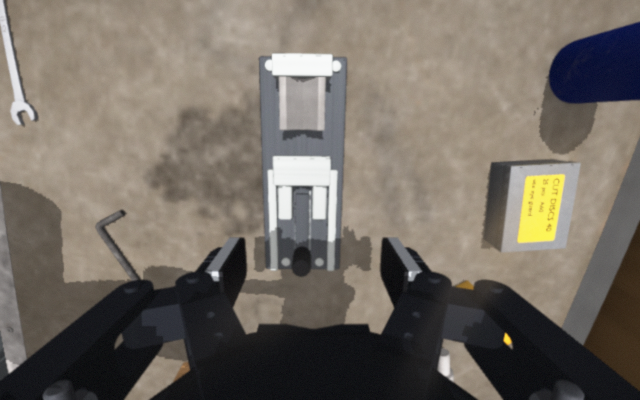

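Run:
```python
from h import *
s=np.load("pics/st5.npy",allow_pickle=True).item();d=np.load("pics/w5.npy",allow_pickle=True).item()
P=[[-.045,.042,.012],[.177,.042,.012],[.177,-.042,.012],[-.045,-.042,.012]]
q=np.array([[347,57],[341,270],[264,270],[260,57]],float)
p,a,b=fit(d,P,q,[.568,.12,-1.427],s);print(p,a,b)
p0=[.5687,.1245,-1.4368]
for pp in(p,p0):
  print(proj(d,place(pp,[[0.0225,.02,.042],[.0225,-.02,.042],[-.023,.026,.042],[-.023,-.026,.042],[.045,.026,.05],[.045,-.026,.05],[-.045,.042,.012]]),s).round(1))
M=R.from_quat(np.roll(s["ee_rot"],-1)).as_matrix();print(np.degrees(np.arctan2(M[1,1],M[0,1])),s["qpos"])
cv2.imwrite("pics/a.png",cv2.resize(d["img"][45:145,250:360,::-1],None,fx=5,fy=5,interpolation=cv2.INTER_CUBIC))
```

```text
[ 0.56945138  0.12368117 -1.43759664] 1.6898958771761272 0.9524864498495133
[[324.6 131.1]
 [280.2 130.6]
 [332.7  77.4]
 [272.4  76.6]
 [331.3 157.2]
 [272.9 156.6]
 [347.7  57.8]]
[[324.  130. ]
 [279.5 129.6]
 [332.   76.3]
 [271.6  75.5]
 [330.6 156.2]
 [272.2 155.6]
 [347.1  56.7]]
8.304460373134619 [-0.04315319  0.33530789  1.58397498  0.00389247  1.21227367 -0.18944989]
```

View pics/a.png

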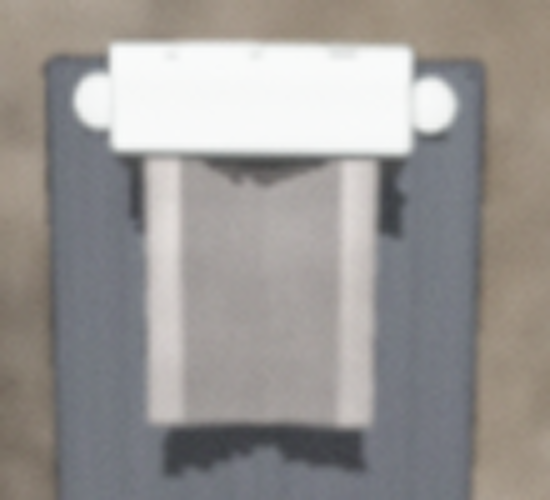

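Emit:
step_arm --increments '[{"grip": 0.8, "delta_pos": [-0.01, 0.038, 0], "twist": -0.6}, {"grip": 0.8, "delta_pos": [-0.01, 0.038, 0], "twist": 0}, {"grip": 0.8, "delta_pos": [0, 0.003, -0.03], "twist": 0}, {"grip": 0.8, "delta_pos": [0, 0, -0.03], "twist": 0}, {"grip": 0.8, "delta_pos": [0, 0, 0], "twist": 0}, {"grip": 0.8, "delta_pos": [0, 0, 0], "twist": 0}, {"grip": 0.8, "delta_pos": [0, 0, 0], "twist": 0}]'

```text
clock: 7.38
position: [0.5664, 0.1198, 0.1012]
ee_rot: [0.532, 0.466, 0.532, -0.466]
contact_force: [0.6, 0.3, -0.4]
width: 0.0685
```

```bash
cat > st.py <<'E'
from h import *
from rig import manip
s=manip.get_state();M=R.from_quat(np.roll(s["ee_rot"],-1)).as_matrix()
print(s["clock"],s["position"].round(4),"yaw",np.degrees(np.arctan2(M[1,1],M[0,1])).round(2),s["contact_force"].round(1),s["width"].round(4),s["qpos"].round(2))
E
python3 st.py
```

```text
Traceback (most recent call last):
  File "st.py", line 4, in <module>
    print(s["clock"],s["position"].round(4),"yaw",np.degrees(np.arctan2(M[1,1],M[0,1])).round(2),s["contact_force"].round(1),s["width"].round(4),s["qpos"].round(2))
                                                                                                                             ^^^^^^^^^^^^^^^^
AttributeError: 'float' object has no attribute 'round'
```

Emit:
step_arm --increments '[{"grip": 0.8, "delta_pos": [0.0023, 0.0047, -0.02], "twist": 0}, {"grip": 0.8, "delta_pos": [0, 0, -0.025], "twist": 0}, {"grip": 0.8, "delta_pos": [0, 0, -0.02], "twist": 0}, {"grip": 0.8, "delta_pos": [0, 0, -0.013], "twist": 0}, {"grip": 0.8, "delta_pos": [0, 0, -0.008], "twist": 0}, {"grip": 0.8, "delta_pos": [0, 0, 0], "twist": 0}, {"grip": 0.8, "delta_pos": [0, 0, 0], "twist": 0}]'

```text
clock: 7.97
position: [0.5692, 0.1248, 0.0157]
ee_rot: [0.532, 0.466, 0.531, -0.465]
contact_force: [-0.2, 0.0, -0.2]
width: 0.0682
```

Emit:
step_arm --increments '[{"grip": 0.2, "delta_pos": [0, 0, 0], "twist": 0}, {"grip": 0.2, "delta_pos": [0, 0, 0], "twist": 0}, {"grip": 0.2, "delta_pos": [0, 0, 0], "twist": 0}, {"grip": 0.2, "delta_pos": [0, 0, 0], "twist": 0}, {"grip": 0.2, "delta_pos": [0, 0, 0], "twist": 0}, {"grip": 0.2, "delta_pos": [0, 0, 0], "twist": 0}]' --force 50

```text
clock: 8.47
position: [0.5692, 0.1252, 0.0162]
ee_rot: [0.533, 0.466, 0.531, -0.465]
contact_force: [-0.5, -0.3, 6.5]
width: 0.039
```

```bash
sed -i 's/s\["width"\].round(4)/round(s["width"],4)/' st.py; python3 st.py
```

```text
8.4667 [0.5692 0.1252 0.0162] yaw 7.61 [-0.5 -0.3  6.5] 0.039 [ 0.1   0.48  1.78 -0.    0.88 -0.04]
```

Emit:
step_arm --increments '[{"grip": 0.2, "delta_pos": [0, 0, 0.01], "twist": 0}, {"grip": 0.2, "delta_pos": [0, 0, 0.02], "twist": 0}, {"grip": 0.2, "delta_pos": [0, 0, 0.03], "twist": 0}, {"grip": 0.2, "delta_pos": [0, 0, 0.03], "twist": 0}, {"grip": 0.2, "delta_pos": [0, 0, 0.02], "twist": 0}, {"grip": 0.2, "delta_pos": [0, 0, 0], "twist": 0}]'

```text
clock: 8.97
position: [0.5711, 0.1256, 0.1298]
ee_rot: [0.534, 0.468, 0.53, -0.463]
contact_force: [0.8, -0.6, -2.0]
width: 0.0391
```

Emit:
step_arm --increments '[{"grip": 0.2, "delta_pos": [-0.01, -0.002, 0], "twist": 6}, {"grip": 0.2, "delta_pos": [-0.016, -0.0025, 0], "twist": 6}, {"grip": 0.2, "delta_pos": [-0.02, -0.003, 0], "twist": 6}, {"grip": 0.2, "delta_pos": [-0.02, -0.003, 0], "twist": 6}, {"grip": 0.2, "delta_pos": [-0.02, -0.003, 0], "twist": 6}, {"grip": 0.2, "delta_pos": [-0.02, -0.003, 0], "twist": 6}, {"grip": 0.2, "delta_pos": [-0.02, -0.003, 0], "twist": 6}, {"grip": 0.2, "delta_pos": [-0.016, -0.003, 0], "twist": 6}, {"grip": 0.2, "delta_pos": [-0.01, -0.002, 0], "twist": 6}, {"grip": 0.2, "delta_pos": [-0.007, -0.001, 0], "twist": 6}]'

```text
clock: 9.8
position: [0.4061, 0.0994, 0.1237]
ee_rot: [0.693, 0.135, 0.695, -0.136]
contact_force: [0.1, 0.6, -1.0]
width: 0.0393
```

Emit:
step_arm --increments '[{"grip": 0.2, "delta_pos": [0, 0, -0.02], "twist": 6}, {"grip": 0.2, "delta_pos": [0, 0, -0.02], "twist": 6}, {"grip": 0.2, "delta_pos": [0, 0, -0.02], "twist": 6}, {"grip": 0.2, "delta_pos": [0, 0, -0.01], "twist": 6}, {"grip": 0.2, "delta_pos": [0, 0, -0.01], "twist": 6}, {"grip": 0.2, "delta_pos": [0, 0, 0], "twist": 2.4}, {"grip": 0.2, "delta_pos": [0, 0, 0], "twist": 0}, {"grip": 0.2, "delta_pos": [0, 0, 0], "twist": 0}]'

```text
clock: 10.47
position: [0.4084, 0.0997, 0.0441]
ee_rot: [0.704, -0.061, 0.705, 0.061]
contact_force: [0.7, 0.1, -2.0]
width: 0.0389
```

```bash
python3 st.py
```

```text
10.4667 [0.4084 0.0997 0.0441] yaw 99.93 [ 0.7  0.1 -2. ] 0.0389 [ 0.07  0.25  2.09  0.    0.8  -1.67]
```

Emit:
step_arm --increments '[{"grip": 0.2, "delta_pos": [0, 0, -0.015], "twist": 0}, {"grip": 0.2, "delta_pos": [0, 0, -0.012], "twist": 0}, {"grip": 0.2, "delta_pos": [0, 0, -0.006], "twist": 0}, {"grip": 0.2, "delta_pos": [0, 0, -0.003], "twist": 0}, {"grip": 0.2, "delta_pos": [0, 0, -0.002], "twist": 0}, {"grip": 0.2, "delta_pos": [0, 0, -0.001], "twist": 0}, {"grip": 0.2, "delta_pos": [0, 0, -0.001], "twist": 0}, {"grip": 0.2, "delta_pos": [0, 0, 0], "twist": 0}, {"grip": 0.2, "delta_pos": [0, 0, 0], "twist": 0}]'

```text
clock: 11.22
position: [0.4094, 0.0997, 0.005]
ee_rot: [0.705, -0.062, 0.704, 0.062]
contact_force: [0.6, 0.6, -1.6]
width: 0.039
```

```bash
python3 st.py
```

```text
11.2167 [0.4094 0.0997 0.005 ] yaw 100.0 [ 0.6  0.6 -1.6] 0.039 [ 0.07  0.32  2.14  0.    0.68 -1.67]
```

Emit:
step_arm --increments '[{"grip": 0.2, "delta_pos": [0, 0, -0.0008], "twist": 0}, {"grip": 0.2, "delta_pos": [0, 0, -0.0007], "twist": 0}, {"grip": 0.2, "delta_pos": [0, 0, 0], "twist": 0}, {"grip": 0.2, "delta_pos": [0, 0, 0], "twist": 0}]'

```text
clock: 11.55
position: [0.4095, 0.0997, 0.0042]
ee_rot: [0.705, -0.062, 0.704, 0.062]
contact_force: [-1.8, -0.2, 8.3]
width: 0.039
```

```bash
python3 st.py
```

```text
11.55 [0.4095 0.0997 0.0042] yaw 100.0 [-1.8 -0.2  8.3] 0.039 [ 0.07  0.32  2.14  0.    0.68 -1.67]
```

Emit:
step_arm --increments '[{"grip": 0.75, "delta_pos": [0, 0, 0], "twist": 0}, {"grip": 0.75, "delta_pos": [0, 0, 0], "twist": 0}, {"grip": 0.75, "delta_pos": [0, 0, 0], "twist": 0}, {"grip": 0.75, "delta_pos": [0, 0, 0], "twist": 0}, {"grip": 0.75, "delta_pos": [0, 0, 0], "twist": 0}, {"grip": 0.75, "delta_pos": [0, 0, 0.015], "twist": 0}, {"grip": 0.8, "delta_pos": [0, 0, 0.03], "twist": 0}, {"grip": 0.8, "delta_pos": [0, 0, 0.03], "twist": 0}, {"grip": 0.8, "delta_pos": [0, 0, 0.03], "twist": -6}, {"grip": 0.8, "delta_pos": [0, 0, 0.015], "twist": -6}]'

```text
clock: 12.38
position: [0.4107, 0.0999, 0.1263]
ee_rot: [0.709, 0.014, 0.705, -0.014]
contact_force: [0.9, -0.1, 0.7]
width: 0.0683
```

Emit:
step_arm --increments '[{"grip": 0.8, "delta_pos": [0, 0, 0], "twist": -6.5}, {"grip": 0.8, "delta_pos": [0, 0, 0], "twist": -6.5}, {"grip": 0.8, "delta_pos": [0, 0, 0], "twist": -6.5}, {"grip": 0.8, "delta_pos": [0, 0, 0], "twist": -6.5}, {"grip": 0.8, "delta_pos": [0, 0, 0], "twist": -6.5}, {"grip": 0.8, "delta_pos": [0, 0, 0], "twist": -6.5}, {"grip": 0.8, "delta_pos": [0, 0, 0], "twist": -6.5}, {"grip": 0.8, "delta_pos": [0, 0, 0], "twist": -6.5}, {"grip": 0.8, "delta_pos": [0, 0, 0], "twist": -6.5}, {"grip": 0.8, "delta_pos": [0, 0, 0], "twist": -6.5}]'

```text
clock: 13.22
position: [0.4088, 0.0997, 0.123]
ee_rot: [0.588, 0.392, 0.589, -0.392]
contact_force: [0.1, -0.9, -0.0]
width: 0.0682
```

Emit:
step_arm --increments '[{"grip": 0.8, "delta_pos": [0, 0, 0], "twist": -6.5}, {"grip": 0.8, "delta_pos": [0, 0, 0], "twist": -6.5}, {"grip": 0.8, "delta_pos": [0, 0, 0], "twist": 0}, {"grip": 0.8, "delta_pos": [0, 0, 0], "twist": 0}, {"grip": 0.8, "delta_pos": [0, 0, 0], "twist": 0}]'

```text
clock: 13.63
position: [0.409, 0.0997, 0.1231]
ee_rot: [0.542, 0.454, 0.542, -0.454]
contact_force: [0.3, -0.3, 0.3]
width: 0.0687
```

```bash
python3 st.py
python3 - <<'E'
from h import *
from rig import manip
s=manip.get_state();d=manip.get_image("wrist")
np.save("pics/st6.npy",s,allow_pickle=True);np.save("pics/w6.npy",d,allow_pickle=True)
im=d["img"][:,:,::-1].copy()
q=proj(d,place([.4095,.0997,np.radians(10)],[[.0225,.02,.03],[.0225,-.02,.03],[-.0225,-.02,.03],[-.0225,.02,.03]]),s);print(q)
for a in q: cv2.circle(im,tuple(int(x) for x in a),1,(0,0,255),-1)
cv2.imwrite("pics/w6.png",im)
E
```

```text
13.6333 [0.409  0.0997 0.1231] yaw 10.14 [ 0.3 -0.3  0.3] 0.0687 [ 0.07  0.14  1.98 -0.    1.02 -0.1 ]
[[340.45561052 178.62623286]
 [339.22120654 224.24907862]
 [287.06486676 224.1451996 ]
 [286.06662666 178.50661661]]
```

View pics/w6.png

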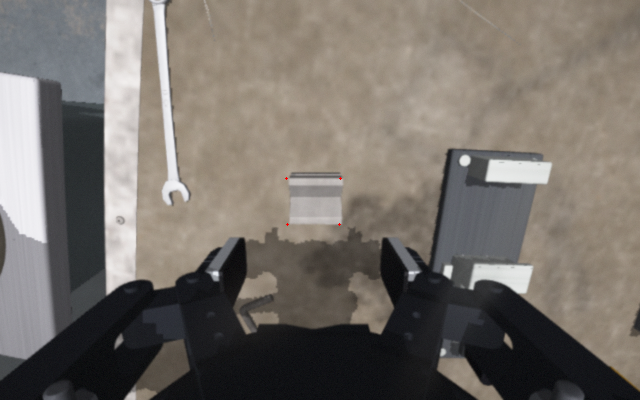

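Emit:
step_arm --increments '[{"grip": 0.8, "delta_pos": [0.001, 0, -0.03], "twist": 0}, {"grip": 0.8, "delta_pos": [0, 0, -0.03], "twist": 0}, {"grip": 0.8, "delta_pos": [0, 0, -0.03], "twist": 0}, {"grip": 0.8, "delta_pos": [0, 0, -0.015], "twist": 0}, {"grip": 0.8, "delta_pos": [0, 0, -0.009], "twist": 0}, {"grip": 0.8, "delta_pos": [0, 0, -0.004], "twist": 0}, {"grip": 0.8, "delta_pos": [0, 0, 0], "twist": 0}, {"grip": 0.8, "delta_pos": [0, 0, 0], "twist": 0}]'

```text
clock: 14.35
position: [0.4105, 0.0997, 0.0054]
ee_rot: [0.542, 0.454, 0.542, -0.454]
contact_force: [-0.0, 0.1, 0.7]
width: 0.0685
```

```bash
python3 st.py
```

```text
14.35 [0.4105 0.0997 0.0054] yaw 10.03 [-0.   0.1  0.7] 0.0685 [ 0.07  0.32  2.14 -0.    0.68 -0.1 ]
```

Emit:
step_arm --increments '[{"grip": 0.25, "delta_pos": [0, 0, 0], "twist": 0}, {"grip": 0.25, "delta_pos": [0, 0, 0], "twist": 0}, {"grip": 0.25, "delta_pos": [0, 0, 0], "twist": 0}, {"grip": 0.25, "delta_pos": [0, 0, 0], "twist": 0}, {"grip": 0.25, "delta_pos": [0, 0, 0], "twist": 0}, {"grip": 0.25, "delta_pos": [0, 0, 0], "twist": 0}]' --force 50

```text
clock: 14.85
position: [0.411, 0.0998, 0.0063]
ee_rot: [0.542, 0.455, 0.541, -0.454]
contact_force: [-0.3, -0.6, 5.5]
width: 0.0435
```

```bash
python3 st.py
```

```text
14.85 [0.411  0.0998 0.0063] yaw 10.02 [-0.3 -0.6  5.5] 0.0435 [ 0.07  0.32  2.14 -0.    0.68 -0.1 ]
```

Emit:
step_arm --increments '[{"grip": 0.25, "delta_pos": [0, 0, 0.01], "twist": 0}, {"grip": 0.25, "delta_pos": [0, 0, 0.025], "twist": 0}, {"grip": 0.25, "delta_pos": [0, 0, 0.035], "twist": 0}, {"grip": 0.25, "delta_pos": [0, 0, 0.035], "twist": 0}, {"grip": 0.25, "delta_pos": [0, 0, 0.035], "twist": 0}, {"grip": 0.25, "delta_pos": [0.003, -0.015, 0.02], "twist": 0}, {"grip": 0.25, "delta_pos": [0.006, -0.025, 0], "twist": 0}, {"grip": 0.25, "delta_pos": [0.007, -0.032, 0], "twist": 0}, {"grip": 0.25, "delta_pos": [0.007, -0.032, 0], "twist": 0}, {"grip": 0.25, "delta_pos": [0.007, -0.032, 0], "twist": 0}]'

```text
clock: 15.68
position: [0.4398, -0.0374, 0.1656]
ee_rot: [0.542, 0.454, 0.542, -0.454]
contact_force: [-0.2, 0.1, -2.7]
width: 0.0437
```

Emit:
step_arm --increments '[{"grip": 0.25, "delta_pos": [0.007, -0.032, 0], "twist": 0}, {"grip": 0.25, "delta_pos": [0.007, -0.032, 0], "twist": 0}, {"grip": 0.25, "delta_pos": [0.007, -0.032, 0], "twist": 0}, {"grip": 0.25, "delta_pos": [0.007, -0.032, 0], "twist": 0}, {"grip": 0.25, "delta_pos": [0.007, -0.032, 0], "twist": 0}, {"grip": 0.25, "delta_pos": [0.007, -0.032, 0], "twist": 0}, {"grip": 0.25, "delta_pos": [0.005, -0.025, 0], "twist": 0}, {"grip": 0.25, "delta_pos": [0.003, -0.015, 0], "twist": 0}, {"grip": 0.25, "delta_pos": [0, 0, 0], "twist": 0}, {"grip": 0.25, "delta_pos": [0, 0, 0], "twist": 0}]'

```text
clock: 16.52
position: [0.4895, -0.2679, 0.1647]
ee_rot: [0.541, 0.455, 0.542, -0.455]
contact_force: [-0.5, -0.1, -1.9]
width: 0.0436
```

Emit:
step_arm --increments '[{"grip": 0.25, "delta_pos": [0, 0, 0], "twist": 0}, {"grip": 0.25, "delta_pos": [0, 0, 0], "twist": 0}]'

```text
clock: 16.68
position: [0.4895, -0.2665, 0.1651]
ee_rot: [0.541, 0.454, 0.542, -0.454]
contact_force: [-0.5, 0.9, -2.2]
width: 0.0437
```

```bash
python3 st.py
python3 - <<'E'
from h import *
from rig import manip
s=manip.get_state();d=manip.get_image("wrist")
np.save("pics/st7.npy",s,allow_pickle=True);np.save("pics/w7.npy",d,allow_pickle=True)
im=d["img"][:,:,::-1].copy();cv2.imwrite("pics/w7raw.png",im)
q=proj(d,place([.49694,-.26326,.17709],[[.031,.0565,.053],[.031,-.0565,.053],[-.031,-.0565,.053],[-.031,.0565,.053]]),s).round();print(q)
E
```

```text
16.6833 [ 0.4895 -0.2665  0.1651] yaw 10.07 [-0.5  0.9 -2.2] 0.0437 [-0.62  0.3   1.65  0.    1.2  -0.8 ]
[[358. 130.]
 [353. 251.]
 [289. 252.]
 [286. 130.]]
```

Run:
```python
import cv2
im=cv2.imread("pics/w7raw.png")
cv2.imwrite("pics/c7.png",cv2.resize(im[110:260,240:400],None,fx=4,fy=4,interpolation=cv2.INTER_CUBIC))
```

```text
(no output)
```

View pics/c7.png

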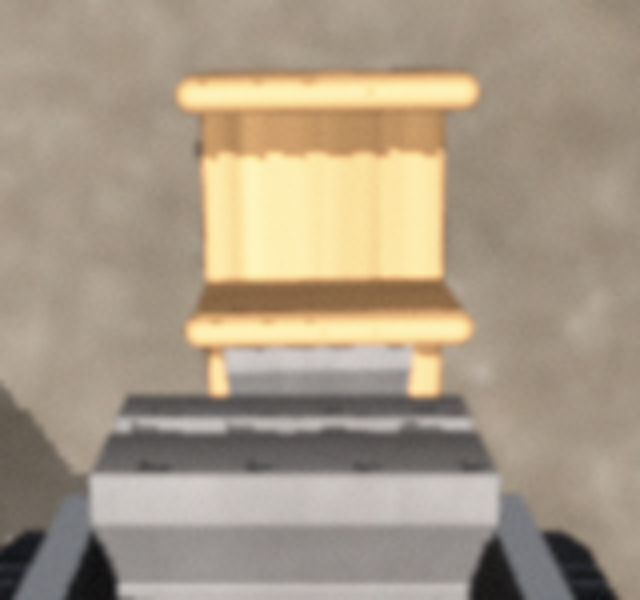

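Run:
```python
from h import *
s=np.load("pics/st7.npy",allow_pickle=True).item();d=np.load("pics/w7.npy",allow_pickle=True).item()
def m(q): return (np.array(q,float)+.5)/4-.5+[240,110]
P=[[-.031,.053,.049],[.031,.053,.049],[-.031,0,.050],[.031,0,.050]]
q=m([[177,92],[480,92],[186,329],[475,327]])
p,a,b=fit(d,P,q,[.497,-.263,.177],s);print("stand",p,a,b,((proj(d,place(p,P),s)-q)).round(1))
pr=lambda X:((proj(d,X,s)-[240,110]+.5)*4-.5).round()
print("floor edges x'203..445 @y'200",pr(place(p,[[-.031,.0265,.01],[.031,.0265,.01],[-.031,.049,.01]])))
print("slot",place(p,[[0,.0265,.01]]),place([.49694,-.26326,.17709],[[0,.0265,.01]]),np.degrees(p[2]))
# held block
T=s["position"];z0=T[2]-.0063
B=[T[0],T[1],np.radians(10.05)]
E=[[-.0225,.02,z0+.03],[.0225,.02,z0+.03],[-.0225,.02,z0],[.0225,.02,z0]]
print("block pred",pr(place(B,E)))
qb=m([[90,474],[498,474],[130,396],[462,396]])
fb,a,b=fit(d,E,qb,B,s);print("block fit",fb,a,b,fb-B)
```

```text
stand [ 0.49737682 -0.2614977   0.18439516] 2.5817767651241184 1.656786714036713 [[ 2.6  0.1]
 [-2.2 -0.5]
 [ 2.   0.1]
 [-2.5  0. ]]
floor edges x'203..445 @y'200 [[204. 192.]
 [446. 190.]
 [201. 103.]]
slot [[ 0.49251799 -0.23544695  0.01      ]] [[ 0.49227161 -0.23717445  0.01      ]] 10.565064678032433
block pred [[ 87. 476.]
 [495. 477.]
 [125. 397.]
 [458. 398.]]
block fit [ 0.48994904 -0.26620037  0.17560183] 0.5339234283967471 0.24719772078322383 [0.0003996  0.00032913 0.00019624]
```

Emit:
step_arm --increments '[{"grip": 0.25, "delta_pos": [0.001, 0.012, 0], "twist": 0.3}, {"grip": 0.25, "delta_pos": [0.001, 0.012, 0], "twist": 0}, {"grip": 0.25, "delta_pos": [0.0005, 0.0067, -0.01], "twist": 0}, {"grip": 0.25, "delta_pos": [0, 0, -0.025], "twist": 0}, {"grip": 0.25, "delta_pos": [0, 0, -0.025], "twist": 0}, {"grip": 0.25, "delta_pos": [0, 0, -0.02], "twist": 0}, {"grip": 0.25, "delta_pos": [0, 0, -0.01], "twist": 0}, {"grip": 0.25, "delta_pos": [0, 0, 0], "twist": 0}, {"grip": 0.25, "delta_pos": [0, 0, 0], "twist": 0}, {"grip": 0.25, "delta_pos": [0, 0, 0], "twist": 0}]'

```text
clock: 17.57
position: [0.4936, -0.2379, 0.0762]
ee_rot: [0.544, 0.453, 0.542, -0.453]
contact_force: [0.3, -0.7, -1.0]
width: 0.0436
```

```bash
python3 st.py
```

```text
17.5667 [ 0.4936 -0.2379  0.0762] yaw 10.32 [ 0.3 -0.7 -1. ] 0.0436 [-0.58  0.37  1.79  0.    0.98 -0.76]
```

Emit:
step_arm --increments '[{"grip": 0.25, "delta_pos": [-0.0014, 0.002, -0.004], "twist": 0}, {"grip": 0.25, "delta_pos": [0, 0, -0.005], "twist": 0}, {"grip": 0.25, "delta_pos": [0, 0, 0], "twist": 0}, {"grip": 0.25, "delta_pos": [0, 0, 0], "twist": 0}]'

```text
clock: 17.9
position: [0.491, -0.2355, 0.0662]
ee_rot: [0.543, 0.453, 0.543, -0.453]
contact_force: [-0.2, -0.2, -1.8]
width: 0.0438
```

```bash
python3 st.py
python3 - <<'E'
from h import *
from rig import manip
s=manip.get_state();d=manip.get_image("wrist");im=d["img"];np.save("pics/st8.npy",s,allow_pickle=True);np.save("pics/w8.npy",d,allow_pickle=True)
p=[0.4975,-0.2615,.180]
print(proj(d,place(p,[[0,.057,.049],[0,.053,.053],[0,.049,.049],[0,.0465,.04]]),s).round(1))
T=s["position"];print(proj(d,place([T[0]+.0004,T[1]+.0003,p[2]],[[0,.02,T[2]+.0237],[0,.02,T[2]-.0063]]),s).round(1))
hsv=cv2.cvtColor(im,cv2.COLOR_RGB2HSV)
for u in(310,318,326): print(u,[(v,*hsv[v,u]) for v in range(130,250,3)])
E
```

```text
17.9 [ 0.491  -0.2355  0.0662] yaw 10.3 [-0.2 -0.2 -1.8] 0.0438 [-0.58  0.38  1.81  0.    0.96 -0.75]
[[315.5 186. ]
 [315.5 194.6]
 [315.5 199.7]
 [315.3 199.8]]
[[313.4 228.4]
 [313.3 208.6]]
310 [(130, np.uint8(18), np.uint8(37), np.uint8(187)), (133, np.uint8(16), np.uint8(38), np.uint8(187)), (136, np.uint8(16), np.uint8(36), np.uint8(184)), (139, np.uint8(18), np.uint8(38), np.uint8(180)), (142, np.uint8(18), np.uint8(44), np.uint8(174)), (145, np.uint8(17), np.uint8(45), np.uint8(171)), (148, np.uint8(18), np.uint8(46), np.uint8(165)), (151, np.uint8(17), np.uint8(48), np.uint8(164)), (154, np.uint8(15), np.uint8(46), np.uint8(165)), (157, np.uint8(15), np.uint8(49), np.uint8(167)), (160, np.uint8(17), np.uint8(50), np.uint8(163)), (163, np.uint8(18), np.uint8(48), np.uint8(164)), (166, np.uint8(18), np.uint8(47), np.uint8(167)), (169, np.uint8(19), np.uint8(44), np.uint8(169)), (172, np.uint8(16), np.uint8(52), np.uint8(162)), (175, np.uint8(15), np.uint8(127), np.uint8(144)), (178, np.uint8(14), np.uint8(124), np.uint8(138)), (181, np.uint8(14), np.uint8(124), np.uint8(138))
[... 4410 characters left out ...]
(250)), (208, np.uint8(16), np.uint8(107), np.uint8(226)), (211, np.uint8(8), np.uint8(12), np.uint8(88)), (214, np.uint8(11), np.uint8(13), np.uint8(154)), (217, np.uint8(12), np.uint8(11), np.uint8(111)), (220, np.uint8(15), np.uint8(11), np.uint8(89)), (223, np.uint8(6), np.uint8(13), np.uint8(100)), (226, np.uint8(0), np.uint8(7), np.uint8(109)), (229, np.uint8(10), np.uint8(12), np.uint8(191)), (232, np.uint8(8), np.uint8(14), np.uint8(203)), (235, np.uint8(12), np.uint8(13), np.uint8(199)), (238, np.uint8(14), np.uint8(14), np.uint8(197)), (241, np.uint8(10), np.uint8(14), np.uint8(164)), (244, np.uint8(13), np.uint8(16), np.uint8(144)), (247, np.uint8(8), np.uint8(14), np.uint8(151))]
```

Emit:
step_arm --increments '[{"grip": 0.25, "delta_pos": [0.0008, -0.0009, -0.003], "twist": 0}, {"grip": 0.25, "delta_pos": [0, 0, -0.005], "twist": 0}, {"grip": 0.25, "delta_pos": [0, 0, -0.005], "twist": 0}, {"grip": 0.25, "delta_pos": [0, 0, -0.005], "twist": 0}, {"grip": 0.25, "delta_pos": [0, 0, -0.004], "twist": 0}, {"grip": 0.25, "delta_pos": [0, 0, 0], "twist": 0}, {"grip": 0.25, "delta_pos": [0, 0, 0], "twist": 0}]'

```text
clock: 18.53
position: [0.4917, -0.2363, 0.0436]
ee_rot: [0.543, 0.453, 0.543, -0.453]
contact_force: [0.3, 0.3, -2.3]
width: 0.0438
```

```bash
python3 st.py
```

```text
18.5333 [ 0.4917 -0.2363  0.0436] yaw 10.3 [ 0.3  0.3 -2.3] 0.0438 [-0.58  0.4   1.83  0.    0.91 -0.76]
```

Emit:
step_arm --increments '[{"grip": 0.25, "delta_pos": [0, 0, -0.006], "twist": 0}, {"grip": 0.25, "delta_pos": [0, 0, -0.006], "twist": 0}, {"grip": 0.25, "delta_pos": [0, 0, -0.006], "twist": 0}, {"grip": 0.25, "delta_pos": [0, 0, -0.005], "twist": 0}, {"grip": 0.25, "delta_pos": [0, 0, -0.002], "twist": 0}, {"grip": 0.25, "delta_pos": [0, 0, 0], "twist": 0}, {"grip": 0.25, "delta_pos": [0, 0, 0], "twist": 0}]'

```text
clock: 19.12
position: [0.4919, -0.2365, 0.019]
ee_rot: [0.543, 0.453, 0.543, -0.453]
contact_force: [0.8, -0.1, -2.9]
width: 0.0437
```

```bash
python3 st.py
```

```text
19.1167 [ 0.4919 -0.2365  0.019 ] yaw 10.3 [ 0.8 -0.1 -2.9] 0.0437 [-0.58  0.44  1.86  0.    0.85 -0.76]
```

Emit:
step_arm --increments '[{"grip": 0.25, "delta_pos": [0, 0, -0.0015], "twist": 0}, {"grip": 0.25, "delta_pos": [0, 0, -0.001], "twist": 0}, {"grip": 0.25, "delta_pos": [0, 0, -0.0006], "twist": 0}, {"grip": 0.25, "delta_pos": [0, 0, 0], "twist": 0}, {"grip": 0.25, "delta_pos": [0, 0, 0], "twist": 0}]'

```text
clock: 19.53
position: [0.4921, -0.2366, 0.0164]
ee_rot: [0.543, 0.453, 0.543, -0.453]
contact_force: [-0.4, 0.7, -0.0]
width: 0.0439
```

```bash
python3 st.py
```

```text
19.5333 [ 0.4921 -0.2366  0.0164] yaw 10.31 [-0.4  0.7 -0. ] 0.0439 [-0.58  0.44  1.86  0.    0.84 -0.76]
```

Emit:
step_arm --increments '[{"grip": 0.25, "delta_pos": [0, 0, -0.0006], "twist": 0}, {"grip": 0.25, "delta_pos": [0, 0, 0], "twist": 0}, {"grip": 0.25, "delta_pos": [0, 0, 0], "twist": 0}]'

```text
clock: 19.78
position: [0.4921, -0.2366, 0.0163]
ee_rot: [0.543, 0.453, 0.543, -0.453]
contact_force: [-1.2, -0.4, 5.1]
width: 0.0435
```

```bash
python3 st.py
```

```text
19.7833 [ 0.4921 -0.2366  0.0163] yaw 10.3 [-1.2 -0.4  5.1] 0.0435 [-0.58  0.44  1.86  0.    0.84 -0.76]
```

Emit:
step_arm --increments '[{"grip": 0.75, "delta_pos": [0, 0, 0], "twist": 0}, {"grip": 0.75, "delta_pos": [0, 0, 0], "twist": 0}, {"grip": 0.75, "delta_pos": [0, 0, 0], "twist": 0}, {"grip": 0.75, "delta_pos": [0, 0, 0], "twist": 0}, {"grip": 0.75, "delta_pos": [0, 0, 0], "twist": 0}, {"grip": 0.75, "delta_pos": [0, 0, 0.015], "twist": 0}, {"grip": 0.75, "delta_pos": [0, 0, 0.03], "twist": 0}, {"grip": 0.75, "delta_pos": [0, 0, 0.035], "twist": 0}, {"grip": 0.75, "delta_pos": [0, 0, 0.035], "twist": 0}, {"grip": 0.75, "delta_pos": [0, 0, 0.02], "twist": 0}]'

```text
clock: 20.62
position: [0.4934, -0.2373, 0.1542]
ee_rot: [0.545, 0.453, 0.541, -0.453]
contact_force: [-0.2, -1.1, -0.1]
width: 0.0642
```

Emit:
step_arm --increments '[{"grip": 0.75, "delta_pos": [0, -0.03, 0.02], "twist": 0}, {"grip": 0.75, "delta_pos": [0, 0, 0], "twist": 0}, {"grip": 0.75, "delta_pos": [0, 0, 0], "twist": 0}, {"grip": 0.75, "delta_pos": [0, 0, 0], "twist": 0}, {"grip": 0.75, "delta_pos": [0, 0, 0], "twist": 0}]'

```text
clock: 21.03
position: [0.4911, -0.2654, 0.1692]
ee_rot: [0.542, 0.453, 0.544, -0.453]
contact_force: [-0.5, 0.5, -0.1]
width: 0.0645
```

```bash
python3 st.py
python3 - <<'E'
from h import *
from rig import manip
s=manip.get_state();d=manip.get_image("wrist");im=d["img"]
p=[0.4975,-0.262,.180]
f=lambda X:proj(d,place(p,X),s).round(1).tolist()
b=lambda z,y:[[-.0225,y,z],[.0225,y,z]]
print("pred free top:",f(b(.04,.0465)+b(.04,.0065)));print("pred mate top",f(b(.04,-.0065)+b(.04,-.0465)))
hsv=cv2.cvtColor(im,cv2.COLOR_RGB2HSV)
q=np.array(f([[0,.06,.05],[0,-.06,.05]]));u=int(q[:,0].mean());print(u,q)
for uu in(u,u-15): print([(v,int(hsv[v,uu,1]),int(hsv[v,uu,2])) for v in range(int(q[0,1])-3,int(q[1,1])+3,2)])
v=int(f([[0,.04,.04]])[0][1]);print(v,[(x,int(hsv[v,x,1]),int(hsv[v,x,2])) for x in range(u-45,u+45,2)])
t=manip.get_image("top")
tm=t["img"];h=cv2.cvtColor(tm,cv2.COLOR_RGB2HSV)
pc=[.5687,.1245,-1.4368];k=np.array(manip and [0])
a=proj(t,place(pc,[[x,0.0,.05] for x in np.arange(-.02,.1,.004)]))
print("clamp top-line V:",[(round(x*1000),int(h[int(round(q[1])),int(round(q[0])),2])) for x,q in zip(np.arange(-.02,.1,.004),a)])
E
```

```text
21.0333 [ 0.4911 -0.2654  0.1692] yaw 10.3 [-0.5  0.5 -0.1] 0.0645 [-0.62  0.29  1.64  0.    1.21 -0.8 ]
pred free top: [[296.0, 140.7], [344.7, 140.8], [296.6, 183.2], [343.6, 183.2]]
pred mate top [[296.8, 196.4], [343.2, 196.4], [297.4, 235.0], [342.2, 235.0]]
320 [[320.7 125.9]
 [319.9 251.6]]
[(122, 48, 160), (124, 45, 163), (126, 49, 167), (128, 84, 171), (130, 114, 230), (132, 80, 252), (134, 69, 253), (136, 93, 249), (138, 117, 178), (140, 22, 116), (142, 10, 196), (144, 10, 199), (146, 13, 192), (148, 11, 145), (150, 12, 145), (152, 10, 147), (154, 14, 150), (156, 12, 150), (158, 12, 150), (160, 11, 179), (162, 11, 185), (164, 9, 188), (166, 10, 187), (168, 8, 190), (170, 11, 193), (172, 12, 195), (174, 11, 189), (176, 11, 190), (178, 9, 207), (180, 10, 205), (182, 15, 192), (184, 102, 135), (186, 129, 142), (188, 122, 201), (190, 97, 248), (192, 72, 253), (194, 85, 251), (196, 58, 218), (198, 11, 207), (200, 9, 202), (202, 12, 175), (204, 10, 149), (206, 12, 148), (208, 10, 149), (210, 10, 156), (212, 8, 181), (214, 11, 191), (216, 9, 189), (218, 9, 190), (220, 10, 186), (2
[... 1689 characters left out ...]
168), (321, 12, 168), (323, 12, 172), (325, 11, 169), (327, 12, 171), (329, 12, 170), (331, 10, 171), (333, 11, 170), (335, 12, 171), (337, 15, 173), (339, 12, 173), (341, 9, 174), (343, 18, 180), (345, 97, 190), (347, 120, 198), (349, 87, 172), (351, 47, 159), (353, 49, 157), (355, 55, 154), (357, 53, 155), (359, 51, 156), (361, 54, 157), (363, 55, 157)]
clamp top-line V: [(-20, 183), (-16, 71), (-12, 69), (-8, 72), (-4, 100), (0, 105), (4, 105), (8, 105), (12, 103), (16, 105), (20, 105), (24, 104), (28, 104), (32, 103), (36, 104), (40, 103), (44, 112), (48, 161), (52, 215), (56, 209), (60, 207), (64, 207), (68, 208), (72, 187), (76, 84), (80, 66), (84, 84), (88, 101), (92, 102), (96, 104)]
```

```bash
python3 -c "
from rig import manip
print(manip.sign_off())"
```

```text
the job is handed in; nothing more can be done
None
```

I handed the job in at about 21 s. I lifted the pawl by its knob and slid the jaw back about 30 mm. I then took the V-block out by its sides and set it down at about (0.41, 0.10). After letting go, I took it again by its end faces and lowered it to the floor of the free slot before releasing it.

- **Block in the slot:** Before release, the wrist force turned to +5 N at the expected height (TCP 0.0163 m). After release, the wrist image put the block's top edges within about 1 px (1 mm) of the predicted slot centre, both ways. The height agrees too, and there is no sign of tilt or turn.
- **Mate:** It appears where predicted, within about 2 px, and nothing touched it.
- **Clamp:** A brightness line across the top image puts the jaw's lip at about x = 45 to 48 mm, which is the fully open position.
- **Robot:** It is clear of everything, with contact force at noise level.

Two things disagreed:
- **Camera positions:** The top camera placed the clamp and stand 2 to 4 mm off in y from the wrist camera. I used the wrist values, and the grasps bore them out.
- **Pawl force:** Holding the pawl up took about 16 N at the wrist, more than the stated 3 to 5 N spring.

The last check was done by measuring pixels, because I had used up the 12 viewable pictures.

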